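# Open the flip-top sugar pot and take out its scoop

## Task

The empty sugar pot is about to be refilled: swing its hinged lid right over so that it stays open by itself, then lift the scoop out of the pot and set it down upright on the round bamboo coaster, without letting it drop. Leave the lid standing open, and do not disturb the egg holder, the tea tin or the tea cup.

Things in the scene. Friction and masses are not known exactly. Their poses are not given: they have to be found in the camera images.
- sugar_pot: White round ceramic sugar pot with blue bands, fixed (cannot slide or tip), turned differently each time. Outside diameter 104 mm, inside 94 mm, rim 88 mm and inner floor 6 mm above the shelf top. Origin: centre of its underside, on the shelf top. +x points from the pot's centre to the lid hinge, -x to the lid's knob, z up.
- lid_hinge (a point): Point on the lid's hinge axis, middle of the hinge: 58 mm from the pot's centre along the pot's +x, 92 mm above the shelf top. The hinge axis is level and lies along the y axis of the pot (and of this point). This point does not move with the lid.
- lid_knob (a point): Centre of the lid's knob, a light-wood roller 16 mm in diameter, 18 mm long, parallel to the hinge axis: gripped on its flat ends it turns between the fingers as the lid swings. 138 mm from the hinge axis, in the lid's mid-plane, 26 mm beyond the disc's edge on a neck 10 mm wide. Lid shut: 80 mm from the pot's centre along the pot's -x, 92 mm above the shelf top, free space below.
- sugar_lid (a joint): Angle of the lid, a wooden disc 108 mm in diameter, 8 mm thick, about 0.12 kg, on a free-moving hinge: 0 shut (level), 1.57 straight up, 1.95 fully open against its stop, leaning away from the pot. Let go below about 1.5 it falls shut; let go beyond about 1.6 it falls back to its stop and stays open.
- scoop_grip (a point): Centre of the red upright grip of the steel scoop: a round bar 12 mm in diameter, from 18 mm below this point to 14 mm above it (the scoop's top). z up along the grip. The scoop stands upright and loose in the pot within about 10 mm of its middle, turned any way; this point is then 72 mm above the shelf top, 16 mm below the pot's rim.
- scoop_foot (a point): Centre of the flat underside of the scoop, 66 mm below scoop_grip along the scoop's z. The bowl is a small cup 36 mm in diameter (34 mm at the foot), 24 mm high; a thin bent neck joins its rim to the grip, which stands over the middle of the bowl. Total height 80 mm, about 50 g.
- scoop: The whole scoop; same origin and axes as scoop_foot.
- coaster_top (a point): Centre of the upper face of the round bamboo coaster, 100 mm in diameter and 8 mm thick, lying loose and flat on the shelf top (upper face 8 mm above it). z up.
- egg_holder: White plastic egg holder with two brown eggs fixed in it, 70 x 125 mm and 78 mm high over the eggs, loose. Origin: centre of its underside; long side along its y. Leave alone.
- tea_tin: Stainless round tea tin with press-fit cap, 74 mm in diameter, 100 mm high, loose. Origin: centre of its underside. Leave alone.
- tea_cup: Blue ceramic tea cup without handle, 72 mm in diameter, 70 mm high, loose. Origin: centre of its underside. Leave alone.
Not all that is in view belongs to the job. Of the things that look like the sugar_pot, the smallest one is meant.

How it is judged:
On the way, in this order (a step that is already met when the one before it is completed fails the run):
1. the lid has been swung past its balance point and stays open by itself, with the fingers off the lid and pot (value of joint sugar_lid above 1.62 rad and contact force between the fingers and sugar_pot below 0.05 N), for 0.2 s.
2. the scoop has been lifted out of the pot (horizontal distance between scoop_foot and sugar_pot above 0.08 m), for 0.1 s.
At the end, for the whole second after the job is handed in: The lid stands open by itself (beyond 1.62 rad); the scoop stands upright (within 0.12 rad) and at rest on the coaster, its foot on the upper face (within 5 mm in height) and within 34 mm of the coaster's centre, so that the whole foot is on it; the coaster lies flat; the scoop is released (value of joint sugar_lid above 1.62 rad and horizontal distance between scoop_foot and coaster_top below 0.034 m and z of scoop_foot in the frame of coaster_top between -0.004 and 0.005 m and angle between scoop_foot's own z axis and vertical below 0.12 rad and angle between coaster_top's own z axis and vertical below 0.1 rad and linear speed of scoop below 0.02 m/s and contact force between the fingers and scoop below 0.05 N); the robot touches nothing.
It fails at once if the scoop is let fall or thrown: out of the fingers and moving faster than 0.25 m/s with its foot more than 30 mm above the shelf top (height (world z) of scoop_foot above 0.03 m and contact force between the fingers and scoop below 0.02 N and linear speed of scoop above 0.25 m/s).
It fails at once if the egg holder is pushed more than 25 mm or tipped more than 0.3 rad (distance of egg_holder from where it was at the start of the episode above 0.025 m or angle between egg_holder's own z axis and vertical above 0.3 rad).
It fails at once if the tea tin is pushed more than 25 mm or tipped more than 0.3 rad (distance of tea_tin from where it was at the start of the episode above 0.025 m or angle between tea_tin's own z axis and vertical above 0.3 rad).
It fails at once if the tea cup is pushed more than 25 mm or tipped more than 0.3 rad (distance of tea_cup from where it was at the start of the episode above 0.025 m or angle between tea_cup's own z axis and vertical above 0.3 rad).
It also fails if it takes over 53 s, if anything falls off the work surface, if the arm or the gripper's body presses on something with over 40 N, if the wrist force passes 120 N, or if a joint passes its speed limit or range.

## Robot

A 7-joint arm with a two-finger parallel gripper is mounted at the origin on the work surface. World frame = base frame: x ahead of the robot, y to its left, z up, the work surface at z = 0. Lengths are in m, angles in rad, forces in N, time in s.
With the tool pointing down it reaches from about 0.4 to 0.875 m from the base axis. Payload 19.3 kg.
Tool frame: the origin (TCP) lies at the very end of the fingers, on their centre line; the grasp point (between the pads) lies 19 mm behind it (bot.pinch_z is the x of the grasp point in the tool frame, in m); x points along the fingers, z is the direction in which the jaws open and shut, and the axes are right-handed (so a half turn about x gives the same grasp; the last joint's range is limited). The gripper opens to 85 mm and grips with 20 to 120 N. Pads are 22 mm wide; open, the fingers measure 114 mm over their backs; the gripper's body (76 mm by 85 mm) begins 54 mm behind the grasp point. The pads swing forward as they close: fully open they stand 13 mm farther back than shut.
Start: joints at [-0.07, 0.521, -0.036, 1.599, 0.021, 1.021, -0.113], TCP at [0.625, -0, 0.231] pointing down, gripper open.
Joint ranges: [-2.91, 2.91], [-0.3, 2.13], [-1.5, 1.42], [0.17, 2.43], [-1.26, 4.41], [0.16, 1.93], [-2.52, 2.52]. Speed limits (rad/s): [1.89, 1.89, 2.39, 2.39, 3.01, 3.01, 3.01].

## Interface

Orientations are given as [roll, pitch, yaw] about the fixed x, y, z axes, in that order (R = Rz(yaw) Ry(pitch) Rx(roll)).
In Python, from workcell import bot, viewer, ticket gives the robot as it stands.
- The arm moves only by the tool send_rows, never from a script. Its arguments are lists of equal length, an entry for each row: "travel": the shift along the world's x, y, z in mm, a list of three; "turn": the turn about the world's z in degrees; "claw": the finger opening in mm, from 0 to 85.4. A call has 1 to 12 rows; each row is the pose to reach, as a shift and turn from the pose measured when the call began; what a row does not reach only later rows make up. A row lasts 1/12 s, in which the tool goes at most 41.7 mm and 7.16 degrees, less where a joint would pass 70% of its speed; a pose out of reach is approached as far as the arm can. A call with a gripper value outside its range is refused whole. The fingers move at their own pace and stop on an object; "squeeze" is the grip in N (left out, the last holds). Time passes only in rows, so rows that repeat a pose let the fingers close. It gives the time, the measured TCP pose, the force and the opening at its end, in the units of the state.
- bot.sense(): the state, without advancing time (a new reading comes with each control period).
- viewer.snapshot(name): name is "scene" or "side" or "wrist"; returns a dict with "frame" (480x640x3 uint8, blue, green, red), "fx", "fy", "cx", "cy" (pixels), "extrinsics" (4x4, takes a point from camera to world coordinates). Camera axes: x right, y up, looking along -z (the intrinsics and any distortion apply to the point x, -y, -z); pixel columns grow to the right and rows downward; lengths in m; the calibration is good to about 2 mm. A picture is of the moment at which its call begins. There is no depth.
- ticket.hand_in(): hands the job in, once; it reports no verdict.
Trained networks look in a picture, given as the dict that the camera call returned (one of the last four; its "shot" number tells which), for a name from the list of things; names that differ only in an ending like _2 or _b are one class to them, and where a whole thing is asked for, a point or a joint stands for the part that bears it (a point fixed in the world has none). Each returns a list of dicts, best first, with "p" (0 to 1); they miss things now and then, are a little off and sometimes report something else, mostly with a low value. They report only what shows in the picture. A call takes as long as a camera call. They do not tell look-alikes from the thing itself.
- viewer.silhouettes(picture, name): "region" (480x640 bool, what is visible of it) and "bbox" ([left, top, right, bottom] in pixels, round what is visible of it).
The state is a dict: "time_s": time; "q": joint angles; "joint_vel": joint speeds; "joint_torque": joint torques, N m; "ee_pos": TCP position; "ee_rot": TCP orientation; "force": force on the tool from outside, world axes, zero at the start; "ft_torque": the same for the moment, N m; "gripper_width": finger opening in m.
Only numpy, scipy, OpenCV 4.12 (cv2) and the standard library are available. Lean on these libraries where they do the work, as an engineer would, in place of code of your own. Each camera call takes 0.05 s, during which the arm holds its last target.

## Working session

There is one attempt and no reset: what is moved stays moved. The work goes in short steps, Python scripts to look and compute and a tool call to move; the robot and the scene stay as the last step left them, time stands still between calls to the robot, and variables do not carry over. Pictures are saved under pics/ and viewed, and the job is handed in when it is done.

Besides the shell and the picture viewer there is one more tool, called after "Request:" in YAML: its name, and indented under it one key for each argument. send_rows: Moves the arm, as the interface text tells. Its arguments: {"type":"object","properties":{"travel":{"type":"array"},"turn":{"type":"array"},"claw":{"type":"array"},"squeeze":{"type":"number"}},"required":["travel","turn","claw"]}

```bash
ls; mkdir -p pics; python3 - <<'E'
from workcell import bot, viewer, ticket
import cv2,numpy as np,pickle
print(bot.sense(), bot.pinch_z)
for n in ["scene","side","wrist"]:
    s=viewer.snapshot(n); cv2.imwrite(f"pics/{n}0.png",s["frame"]); pickle.dump(s,open(f"{n}0.pkl","wb"))
    print(n,s["fx"],s["fy"],s["cx"],s["cy"],np.round(s["extrinsics"],3).tolist(),[k for k in s])
E
```

```text
pics
{'time_s': 0.0, 'q': array([-0.07020262,  0.5220051 , -0.03633387,  1.6000175 ,  0.02115282,
        1.0210945 , -0.11280425]), 'joint_vel': array([-0.00179924, -0.00011732,  0.00085752, -0.00026116,  0.00184201,
        0.00062079, -0.00077618]), 'joint_torque': array([-4.24098413e-03, -9.27110124e+01,  1.97758444e+00, -3.69928443e+01,
        1.76317629e-02,  8.19846697e-03, -6.58496788e-05]), 'ee_pos': array([ 6.24654992e-01, -1.90538895e-05,  2.30727798e-01]), 'ee_rot': array([-3.10780592,  1.56965441, -3.10783641]), 'force': array([ 0.32623684,  0.11480426, -0.9556035 ]), 'ft_torque': array([ 0.00182136,  0.01885622, -0.02037953]), 'gripper_width': 0.08570103483823954} -0.0187
scene 460.6499294066387 460.6499294066387 317.6091594894519 241.16111620395407 [[0.143, -0.746, 0.65, 1.089], [0.99, 0.109, -0.092, -0.064], [-0.002, 0.657, 0.754, 0.714], [0.0, 0.0, 0.0, 1.0]] ['frame', 'fx', 'fy', 'cx', 'cy', 'extrinsics', 'shot']
side 624.5887266258949 624.5887266258949 313.02856222194237 226.47065242097563 [[0.939, 0.248, -0.238, 0.315], [-0.344, 0.677, -0.651, -0.708], [-0.0, 0.693, 0.721, 0.86], [0.0, 0.0, 0.0, 1.0]] ['frame', 'fx', 'fy', 'cx', 'cy', 'extrinsics', 'shot']
wrist 348.50048422045916 348.50048422045916 313.4040925380896 239.83594770829103 [[1.0, -0.0, -0.0, 0.625], [0.0, 0.952, 0.305, 0.077], [0.0, -0.305, 0.952, 0.373], [0.0, 0.0, 0.0, 1.0]] ['frame', 'fx', 'fy', 'cx', 'cy', 'extrinsics', 'shot']
```

View pics/scene0.png

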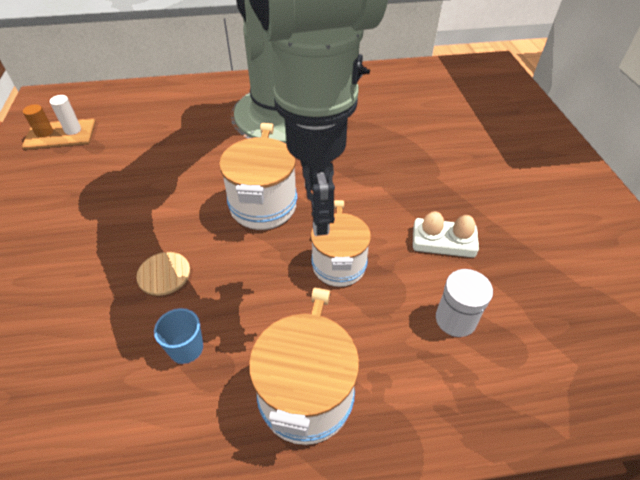

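View pics/side0.png

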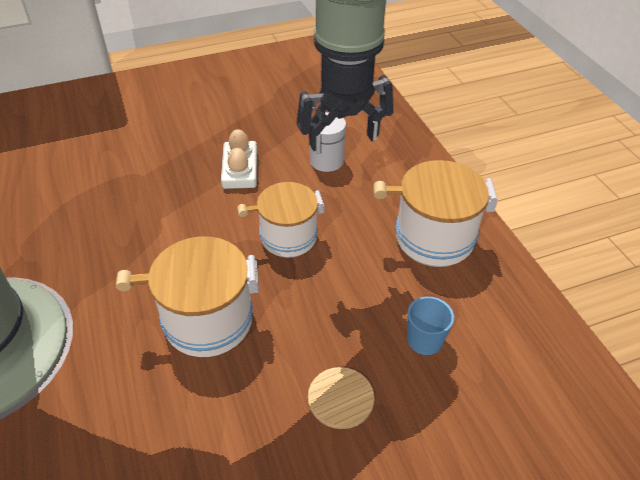

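View pics/wrist0.png

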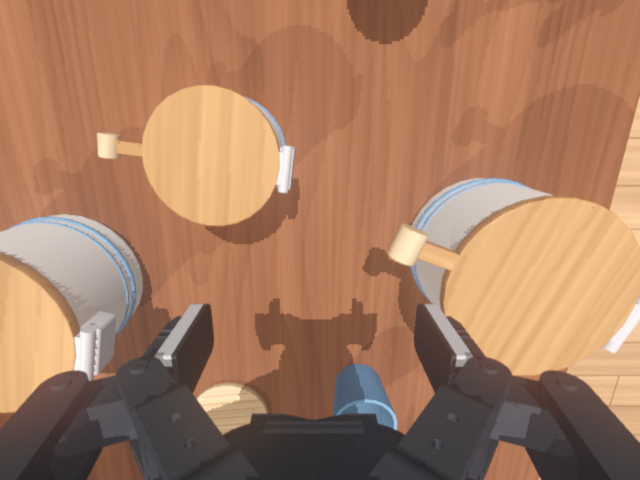

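Candidates for the sugar pot in the scene view are the left-back pot (260,180), the middle pot (340,248) and the front pot (305,375). The middle one is the smallest. It appears at (287,218) in the side view and (213,155) in the wrist view. Next I measure it.

```bash
cat > h.py <<'E'
import numpy as np,cv2
from scipy.optimize import least_squares
def ray(s,u,v):
    E=np.array(s["extrinsics"]);d=np.array([(u-s["cx"])/s["fx"],-(v-s["cy"])/s["fy"],-1.])
    d=E[:3,:3]@d;return E[:3,3],d/np.linalg.norm(d)
def proj(s,P):
    E=np.array(s["extrinsics"]);c=(np.atleast_2d(P)-E[:3,3])@E[:3,:3]
    return np.c_[s["cx"]+s["fx"]*c[:,0]/-c[:,2], s["cy"]-s["fy"]*c[:,1]/-c[:,2]]
def atz(s,u,v,z):
    o,d=ray(s,u,v);return o+d*(z-o[2])/d[2]
def tri(obs):
    A=np.zeros((3,3));b=np.zeros(3)
    for s,u,v in obs:
        o,d=ray(s,u,v);M=np.eye(3)-np.outer(d,d);A+=M;b+=M@o
    return np.linalg.solve(A,b)
def cen(r):
    y,x=np.nonzero(r);return x.mean(),y.mean()
E
python3 - <<'E'
from workcell import bot, viewer, ticket
from h import *
import pickle
S={}
names=["sugar_pot","sugar_lid","lid_knob","coaster_top","tea_cup","tea_tin","egg_holder"]
D={}
for n in ["scene","side","wrist"]:
    s=viewer.snapshot(n);S[n]=s
    for m in names:
        r=viewer.silhouettes(s,m); D[n,m]=r
        print(n,m,[(round(x["p"],2),np.round(x["bbox"]).tolist(),np.round(cen(x["region"])).tolist()) for x in r])
pickle.dump((S,D),open("d0.pkl","wb"))
for n in S:
    f=S[n]["frame"]; u,v={"scene":(340,248),"side":(287,218),"wrist":(200,155)}[n]
    c=f[max(0,v-65):v+65,max(u-100,0):u+100]; cv2.imwrite(f"pics/c_{n}.png",cv2.resize(c,None,fx=4,fy=4,interpolation=cv2.INTER_CUBIC)); 
E
```

```text
scene sugar_pot [(0.9, [250.0, 289.0, 359.0, 442.0], [305.0, 375.0]), (0.85, [311.0, 199.0, 369.0, 283.0], [341.0, 250.0]), (0.64, [220.0, 125.0, 298.0, 229.0], [259.0, 181.0])]
scene sugar_lid [(0.94, [313.0, 203.0, 371.0, 265.0], [343.0, 237.0]), (0.66, [247.0, 289.0, 361.0, 429.0], [304.0, 365.0]), (0.56, [220.0, 125.0, 292.0, 197.0], [257.0, 163.0]), (0.43, [312.0, 199.0, 370.0, 285.0], [341.0, 249.0])]
scene lid_knob [(0.86, [312.0, 200.0, 372.0, 261.0], [343.0, 237.0]), (0.86, [251.0, 287.0, 360.0, 429.0], [303.0, 365.0]), (0.6, [222.0, 123.0, 296.0, 194.0], [257.0, 163.0])]
scene coaster_top [(0.61, [136.0, 254.0, 194.0, 298.0], [163.0, 274.0]), (0.51, [413.0, 210.0, 478.0, 257.0], [446.0, 236.0])]
scene tea_cup [(0.55, [156.0, 310.0, 202.0, 364.0], [180.0, 335.0]), (0.23, [311.0, 199.0, 368.0, 287.0], [341.0, 250.0])]
scene tea_tin [(0.8, [436.0, 271.0, 489.0, 335.0], [463.0, 302.0])]
scene egg_holder [(0.62, [412.0, 211.0, 477.0, 258.0], [445.0, 236.0])]
side sugar_pot [(0.86, [240.0, 182.0, 326.0, 258.0], [287.0, 218.0]), (0.8, [117.0, 238.0, 256.0, 355.0], [201.0, 294.0]),
[... 738 characters left out ...]
], [210.0, 154.0]), (0.83, [0.0, 216.0, 141.0, 415.0], [61.0, 300.0]), (0.71, [388.0, 179.0, 640.0, 377.0], [525.0, 271.0])]
wrist sugar_lid [(0.98, [0.0, 254.0, 98.0, 408.0], [37.0, 333.0]), (0.87, [101.0, 86.0, 294.0, 226.0], [208.0, 155.0]), (0.83, [387.0, 196.0, 640.0, 374.0], [537.0, 280.0]), (0.56, [98.0, 84.0, 297.0, 225.0], [210.0, 154.0])]
wrist lid_knob [(0.9, [0.0, 253.0, 94.0, 410.0], [36.0, 333.0]), (0.83, [96.0, 85.0, 292.0, 225.0], [208.0, 155.0]), (0.82, [392.0, 196.0, 639.0, 377.0], [537.0, 280.0])]
wrist coaster_top [(0.62, [197.0, 378.0, 266.0, 436.0], [231.0, 404.0])]
wrist tea_cup [(0.79, [331.0, 361.0, 400.0, 425.0], [362.0, 394.0])]
wrist tea_tin []
wrist egg_holder []
```

View pics/c_side.png

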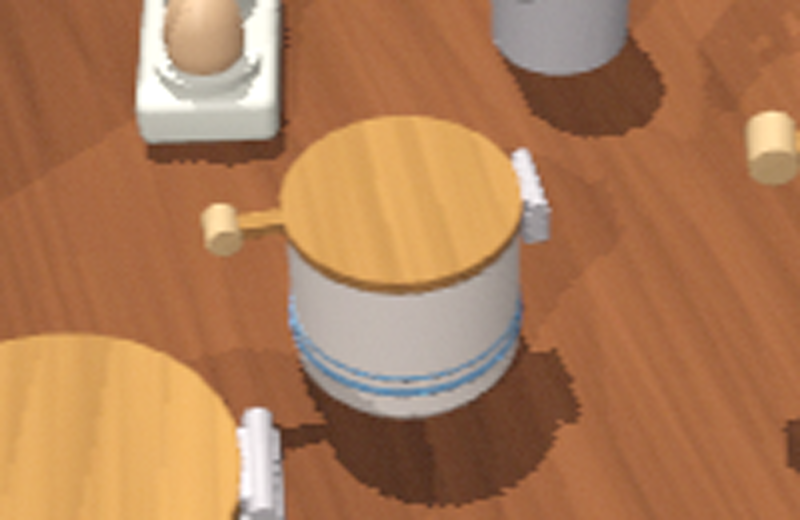

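View pics/c_wrist.png

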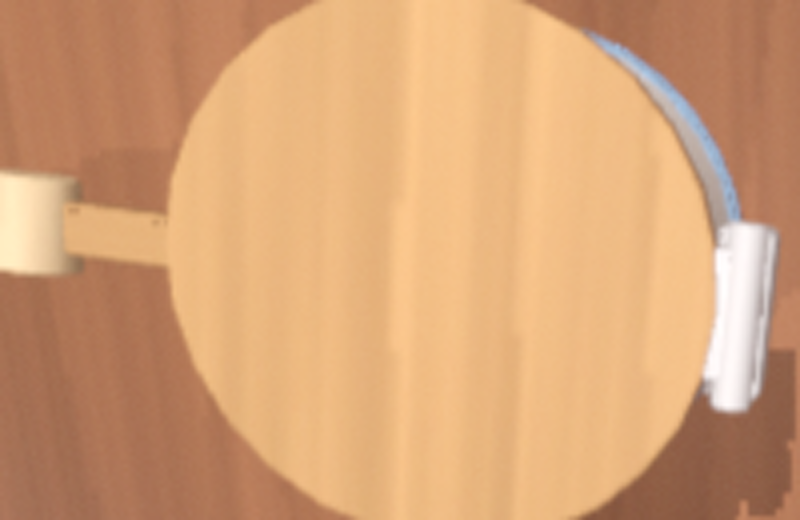

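View pics/c_scene.png

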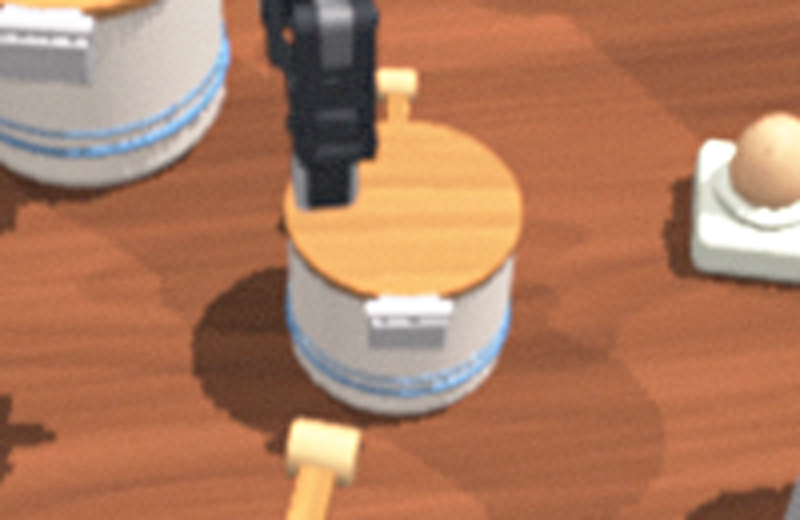

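The closeups confirm the middle pot. Its knob is at wrist (108,146) and side (242,210), and its hinge at wrist (287,169) and side (320,202).

```bash
python3 - <<'E'
from h import *
import pickle
S,D=pickle.load(open("d0.pkl","rb"))
K=[("scene",339,204.5),("side",242.3,210.5),("wrist",108,146)]
H=[("scene",342,261),("side",319.8,201.8),("wrist",287,168.8)]
for L in (K,H): print(tri([(S[n],u,v) for n,u,v in L]))
def f(p,ret=False):
    x,y,a=p;c=np.array([np.cos(a),np.sin(a)]);r=[]
    for L,d in ((K,-.08),(H,.06)):
        for n,u,v in L: r+=list((proj(S[n],[x+d*c[0],y+d*c[1],.092])[0]-[u,v])/S[n]["fx"]*300)
    return np.array(r)
q=least_squares(f,[.55,.13,-.1]);print(q.x,np.degrees(q.x[2]),np.round(q.fun,1))
# check by lid region + other pot base; objects
def ctr(m,n,i=0): return cen(D[n,m][i]["region"])
for m in ["tea_cup","tea_tin","egg_holder","coaster_top"]:
    print(m,tri([(S[n],*ctr(m,n)) for n in S if D[n,m]]),[np.round(atz(S[n],*ctr(m,n),.008),3).tolist() for n in S if D[n,m]])
for n,i in (("scene",0),("side",2),("scene",2),("side",1)):
    print(n,i)
print("frontpot",tri([(S["scene"],*ctr("sugar_lid","scene",1)),(S["side"],*ctr("sugar_lid","side",1))]))
print("leftpot",tri([(S["scene"],*ctr("sugar_lid","scene",2)),(S["side"],*ctr("sugar_lid","side",2))]))
# overlay
x,y,a=q.x;t=np.linspace(0,2*np.pi,60)
for n in S:
    im=S[n]["frame"].copy()
    for r,z in((.054,.096),(.052,0),(.052,.088)):
        P=np.c_[x+r*np.cos(t),y+r*np.sin(t),0*t+z]
        cv2.polylines(im,[np.round(proj(S[n],P)).astype(int)],True,(0,255,0),1)
    u,v={"scene":(340,248),"side":(287,218),"wrist":(200,155)}[n]
    c=im[max(0,v-65):v+65,max(u-100,0):u+100]; cv2.imwrite(f"pics/o_{n}.png",cv2.resize(c,None,fx=2,fy=2))
o=[cv2.imread(f"pics/o_{n}.png") for n in S];cv2.imwrite("pics/o0.png",np.vstack([np.hstack(o[:2]),np.hstack([o[2],o[2]*0])]))
E
```

```text
[0.46573264 0.06460608 0.09182299]
[0.60287227 0.04569633 0.0870846 ]
[ 0.54501605  0.05367153 -0.12782388] -7.323768593552709 [-0.7  0.  -0.  -0.   0.2 -0.2 -0.3  0.3  0.2 -1.7 -0.3  0.1]
tea_cup [ 0.68270081 -0.23124678  0.03667339] [[0.659, -0.244, 0.008], [0.698, -0.215, 0.008], [0.689, -0.248, 0.008]]
tea_tin [0.69435445 0.23679449 0.04664629] [[0.665, 0.263, 0.008], [0.714, 0.27, 0.008]]
egg_holder [0.51299012 0.27735277 0.01938082] [[0.504, 0.283, 0.008], [0.516, 0.291, 0.008]]
coaster_top [ 0.51410411 -0.28236416 -0.00430297] [[0.519, -0.283, 0.008], [0.513, -0.288, 0.008], [0.519, -0.264, 0.008]]
scene 0
side 2
scene 2
side 1
frontpot [ 0.79912605 -0.04163794  0.12179769]
leftpot [ 0.35547253 -0.08180813  0.12398751]
```

View pics/o0.png

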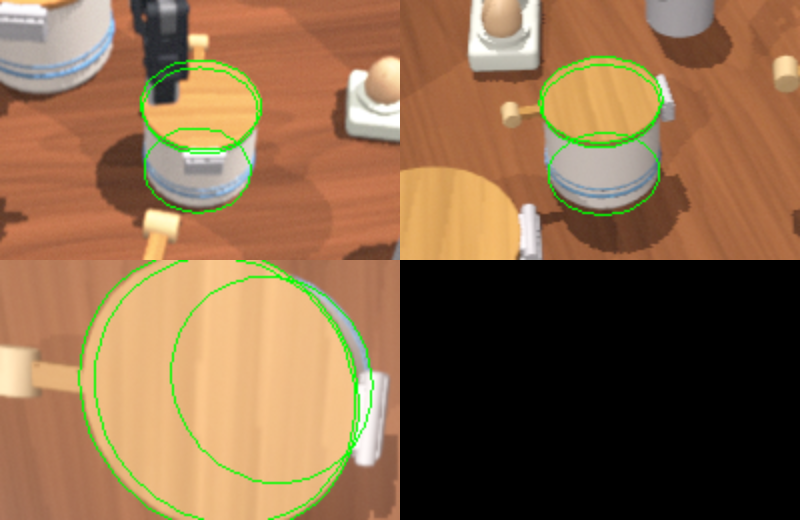

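Request:
send_rows:
  travel:
    - [-14,6,0]
    - [-28,12,0]
    - [-42,18,0]
    - [-56,24,-5]
    - [-70,30,-10]
    - [-84,36,-20]
    - [-98,42,-30]
    - [-112,47,-40]
    - [-126,52,-50]
    - [-140,56,-60]
    - [-150,60,-70]
    - [-159,64,-80]
  turn: [7,14,21,28,35,42,49,56,63,70,77,83]
  claw: [45,45,45,45,45,45,45,45,45,45,45,45]
  squeeze: 30

```text
time_s: 2.35
ee_pos: [0.4654, 0.0641, 0.1511]
ee_rot: [-1.285, 1.57, 0.17]
force: [1.1, -1.1, -0.1]
gripper_width: 0.0452
```

```bash
cat > look.py <<'E'
from workcell import bot, viewer, ticket
from h import *
import sys,pickle
from scipy.spatial.transform import Rotation as R
s=bot.sense();Rm=R.from_euler('xyz',s["ee_rot"]).as_matrix()
print(round(s["time_s"],2),"tcp",np.round(s["ee_pos"],4),"F",np.round(s["force"],1),"w",round(s["gripper_width"],4),"jaw",np.round(Rm[:,2],3),"app",np.round(Rm[:,0],3),"q",np.round(s["q"],2))
for a in sys.argv[2:]:
    p=viewer.snapshot(a);cv2.imwrite(f"pics/{a}{sys.argv[1]}.png",p["frame"]);pickle.dump(p,open(f"{a}{sys.argv[1]}.pkl","wb"))
E
python3 look.py 1 wrist side
```

```text
2.35 tcp [0.4654 0.0641 0.1511] F [ 1.1 -1.1 -0.1] w 0.0452 jaw [0.116 0.993 0.   ] app [ 0.  0. -1.] q [ 0.05  0.42 -0.4   2.06  0.25  0.71  0.95]
```

View pics/wrist1.png

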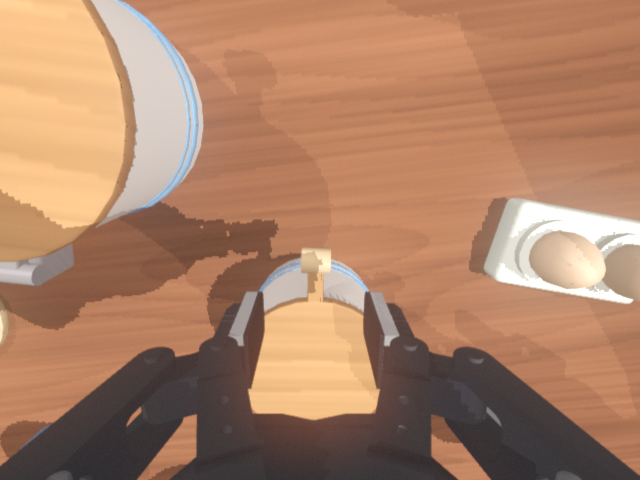

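View pics/side1.png

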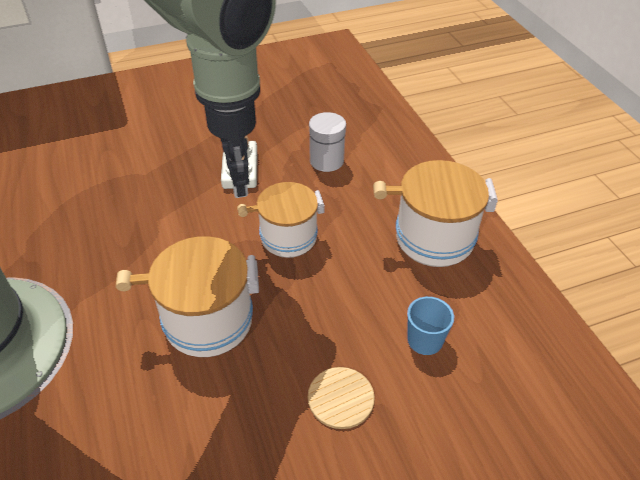

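In the wrist picture the knob sits at (316,262), midway between the two fingers. In the side view the gripper is right above it at (240,190). I go down and close.

```bash
python3 - <<'E'
from h import *
import pickle
s=pickle.load(open("wrist1.pkl","rb"));print(atz(s,316.5,260,.096),np.array(s["extrinsics"]).round(3)[:3,3])
E
```

```text
[0.46440569 0.06511762 0.096     ] [0.388 0.072 0.293]
```

Request:
send_rows:
  travel:
    - [0,0,-15]
    - [0,0,-35]
    - [0,0,-55]
    - [0,0,-74]
    - [0,0,-74]
    - [0,0,-74]
    - [0,0,-74]
    - [0,0,-74]
    - [0,0,-74]
    - [0,0,-74]
  turn: [0,0,0,0,0,0,0,0,0,0]
  claw: [45,45,45,45,45,40,10,10,10,10]
  squeeze: 30

```text
time_s: 3.28
ee_pos: [0.4656, 0.0653, 0.0778]
ee_rot: [-0.229, 1.569, 1.222]
force: [0.0, 7.0, 3.1]
gripper_width: 0.0171
```

Request:
send_rows:
  travel:
    - [1,0,16.5]
    - [4,-0.5,32.8]
    - [8.7,-1.1,48.6]
    - [15.5,-2,63.7]
    - [23.9,-3,77.9]
    - [34,-4.4,91]
    - [45.5,-5.8,102.8]
    - [58.4,-7.5,113]
    - [72.4,-9.3,121.7]
    - [87.3,-11.2,128.6]
    - [87.3,-11.2,128.6]
  turn: [0,0,0,0,0,0,0,0,0,0,0]
  claw: [10,10,10,10,10,10,10,10,10,10,10]

```text
time_s: 4.2
ee_pos: [0.5552, 0.0536, 0.2088]
ee_rot: [-0.973, 1.567, 0.477]
force: [-8.8, -1.3, 17.4]
gripper_width: 0.0171
```

```bash
python3 look.py 2 wrist side
```

```text
4.2 tcp [0.5552 0.0536 0.2088] F [-8.8 -1.3 17.4] w 0.0171 jaw [0.121 0.993 0.002] app [ 0.004  0.002 -1.   ] q [ 0.09  0.46 -0.4   1.79  0.22  0.93  1.05]
```

View pics/wrist2.png

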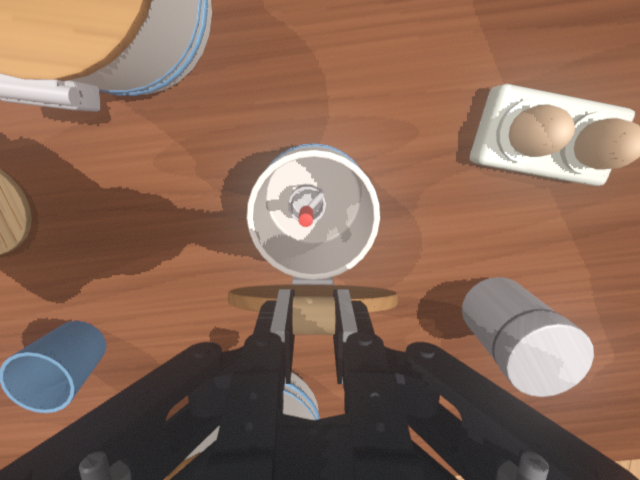

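View pics/side2.png

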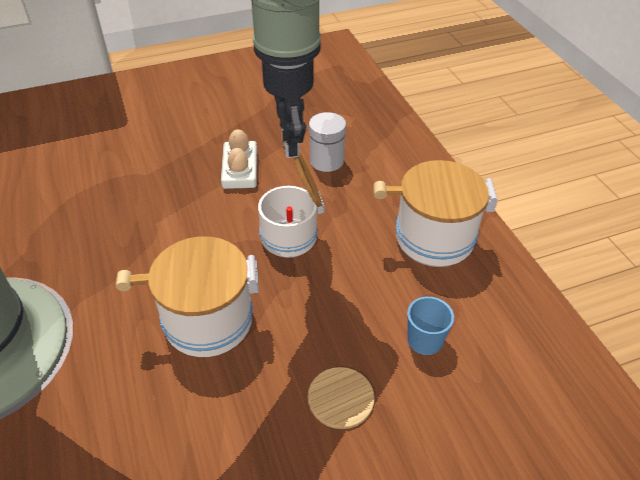

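The lid is at about 1.2 rad. The scoop's red grip shows inside the pot at wrist (306,215). I carry the arc on to about 1.86 rad.

Request:
send_rows:
  travel:
    - [15.9,-2,5.8]
    - [32.2,-4.1,8.6]
    - [48.8,-6.2,9.5]
    - [65.4,-8.4,8.3]
    - [79,-10.1,5.8]
    - [87,-11.1,3.7]
    - [87,-11.1,3.7]
    - [87,-11.1,3.7]
  turn: [0,0,0,0,0,0,0,0]
  claw: [10,10,10,10,10,10,10,10]

```text
time_s: 4.97
ee_pos: [0.6409, 0.0423, 0.2133]
ee_rot: [-1.158, 1.566, 0.29]
force: [0.7, -2.5, 9.0]
gripper_width: 0.0169
```

```bash
python3 look.py 3 side
```

```text
4.97 tcp [0.6409 0.0423 0.2133] F [ 0.7 -2.5  9. ] w 0.0169 jaw [0.122 0.993 0.002] app [ 0.004  0.001 -1.   ] q [ 0.09  0.59 -0.38  1.56  0.24  1.04  1.1 ]
```

View pics/side3.png

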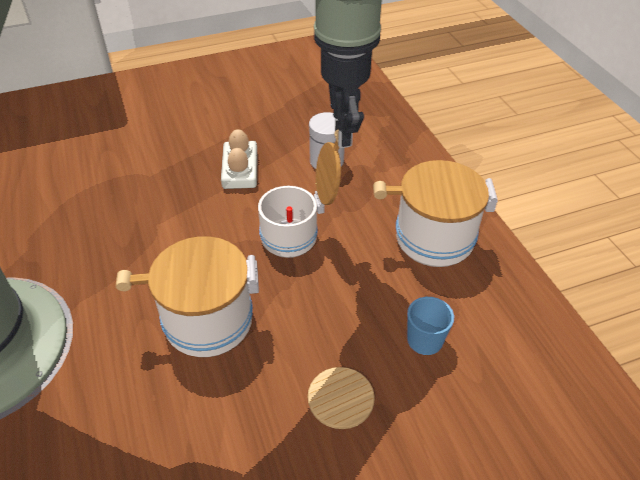

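The lid now leans past vertical in the side view at (330,172). I release the knob and rise.

Request:
send_rows:
  travel:
    - [0,0,0]
    - [0,0,0]
    - [0,0,0]
    - [0,0,0]
    - [0,0,20]
    - [0,0,50]
    - [-20,0,70]
    - [-50,0,75]
    - [-80,5,75]
    - [-100,10,75]
    - [-100,10,75]
  turn: [0,0,0,0,0,0,0,0,0,0,0]
  claw: [25,40,45,45,45,45,45,45,45,45,45]

```text
time_s: 5.93
ee_pos: [0.5376, 0.0533, 0.2892]
ee_rot: [-1.265, 1.566, 0.185]
force: [0.2, 0.2, -0.4]
gripper_width: 0.045
```

```bash
python3 look.py 4 side wrist scene
```

```text
5.93 tcp [0.5376 0.0533 0.2892] F [ 0.2  0.2 -0.4] w 0.045 jaw [0.12  0.993 0.001] app [ 0.004  0.001 -1.   ] q [ 0.12  0.35 -0.43  1.74  0.16  1.08  1.09]
```

View pics/side4.png

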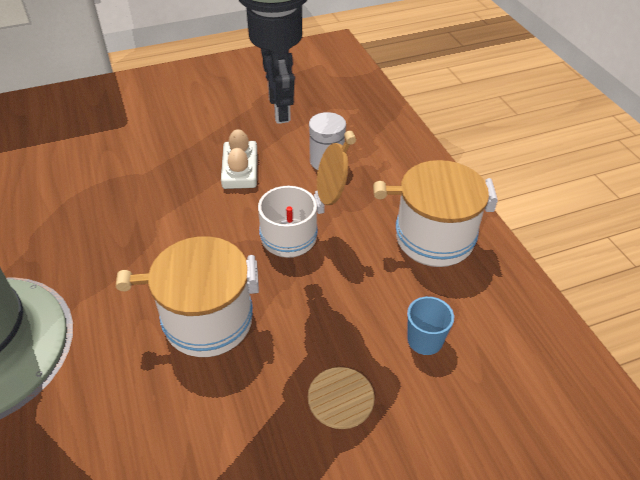

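View pics/wrist4.png

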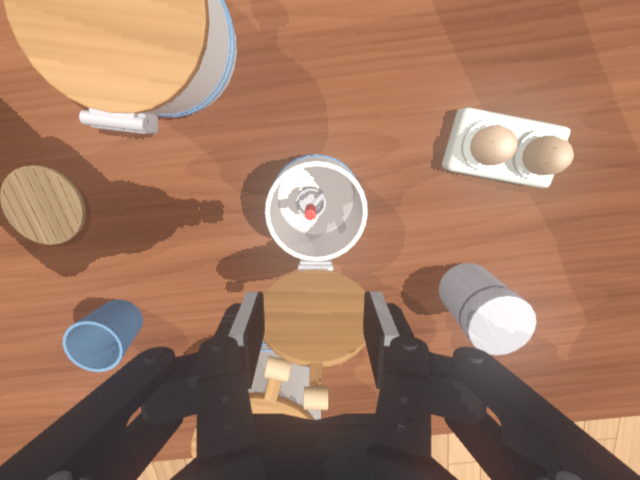

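View pics/scene4.png

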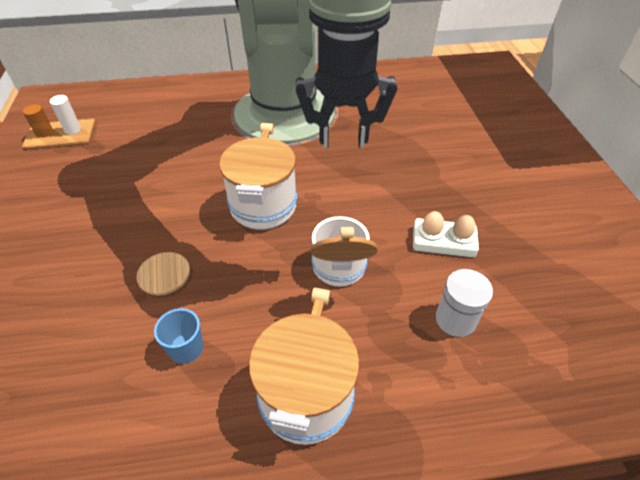

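The lid stands open against its stop in all three views. Next I find the red grip by its colour and the coaster by an ellipse fit.

```bash
python3 - <<'E'
from workcell import viewer
from h import *
import pickle
S={n:pickle.load(open(n+".pkl","rb")) for n in ["wrist2","wrist4","side4","scene4"]}
pts={}
for n,s in S.items():
    f=s["frame"].astype(int);m=(f[...,2]>130)&(f[...,1]<70)&(f[...,0]<80)
    k,l,st,c=cv2.connectedComponentsWithStats(m.astype(np.uint8))
    for i in range(1,k):
        if st[i,4]>20:
            print(n,st[i],c[i].round(1),"ctr@z.07",atz(s,*c[i],.072).round(4)); pts[n]=c[i]
print(tri([(S[n],*pts[n]) for n in ("wrist2","side4","wrist4")]))
def vis(n,P):return proj(S[n],P).round(1)
# fit model: vertical capsule r=6 z .054-.086; region bbox compare
def bb(n,x,y):
    t=np.linspace(0,2*np.pi,24);P=np.vstack([np.c_[x+.006*np.cos(t),y+.006*np.sin(t),0*t+z] for z in(.054,.086)])
    p=proj(S[n],P);h=cv2.convexHull(p.astype(np.float32))
    M=cv2.moments(h);return np.array([M["m10"]/M["m00"],M["m01"]/M["m00"]])
g=lambda p:np.concatenate([(bb(n,*p)-pts[n])*w for n,w in (("wrist2",1),("wrist4",1),("side4",.6))])
q=least_squares(g,[.54,.055]);print("scoop",q.x.round(4),q.fun.round(1))
# coaster
t=np.linspace(0,2*np.pi,72)
for n in ("side4","scene4"):
    s=S[n]; 
s2=[viewer.snapshot(a) for a in("scene","side","wrist")]
for a,s in zip(("scene","side","wrist"),s2):
    r=viewer.silhouettes(s,"coaster_top")
    for x in r:
        c=cen(x["region"]);print(a,round(x["p"],2),np.round(c,1),x["region"].sum(),atz(s,*c,.005).round(4))
E
```

```text
side4 [287 207   6  15  67] [289.1 214.5] ctr@z.07 [0.5453 0.0453 0.072 ]Traceback (most recent call last):
  File "<stdin>", line 12, in <module>
KeyError: 'wrist2'
```

```bash
cat > fit.py <<'E'
from workcell import viewer
from h import *
import pickle
S={n:pickle.load(open(n+".pkl","rb")) for n in ["wrist2","wrist4","side4"]}
pts={}
for n,s in S.items():
    f=s["frame"].astype(float);h=cv2.cvtColor(s["frame"],cv2.COLOR_BGR2HSV).astype(int)
    m=((h[...,0]<4)|(h[...,0]>174))&(h[...,1]>150)&(h[...,2]>120)
    k,l,st,c=cv2.connectedComponentsWithStats(m.astype(np.uint8))
    for i in range(1,k):
        if st[i,4]>20: print(n,st[i],c[i].round(1)); 
    i=1+np.argmax(st[1:,4]);pts[n]=c[i]
def bb(n,x,y):
    t=np.linspace(0,2*np.pi,24);P=np.vstack([np.c_[x+.006*np.cos(t),y+.006*np.sin(t),0*t+z] for z in(.054,.086)])
    M=cv2.moments(cv2.convexHull(proj(S[n],P).astype(np.float32)));return np.array([M["m10"],M["m01"]])/M["m00"]
g=lambda p:np.concatenate([(bb(n,*p)-pts[n])*w for n,w in (("wrist2",1),("wrist4",1),("side4",.6))])
q=least_squares(g,[.54,.055],diff_step=1e-3);print("scoop",q.x.round(4),q.fun.round(1))
for a in("scene","side","wrist"):
    s=viewer.snapshot(a)
    for x in viewer.silhouettes(s,"coaster_top"):
        c=cen(x["region"]);print(a,round(x["p"],2),np.round(c,1),x["region"].sum(),atz(s,*c,.005).round(4))
E
python3 fit.py
```

```text
Traceback (most recent call last):
  File "fit.py", line 12, in <module>
    i=1+np.argmax(st[1:,4]);pts[n]=c[i]
        ~~~~~~~~~^^^^^^^^^^
ValueError: attempt to get argmax of an empty sequence
```

```bash
python3 -c "
import pickle
s=pickle.load(open('wrist2.pkl','rb'))['frame'];print(s[206:224:2,300:314:2].tolist())"; sed -i 's/m=((h.*/m=(f[...,2]>110)\&(f[...,2]>1.9*f[...,1])\&(f[...,2]>1.9*f[...,0])\&(np.abs(f[...,0]-f[...,1])<.25*f[...,2]);m=m\&(np.arange(480)[:,None]<260)\&(np.arange(640)[None]>230)\&(np.arange(640)[None]<370)\&(f[...,0]>.75*f[...,1])/' fit.py; python3 fit.py
```

```text
[[[212, 214, 220], [177, 179, 201], [123, 127, 174], [105, 111, 168], [108, 114, 170], [190, 191, 211], [218, 219, 225]], [[177, 179, 200], [91, 96, 161], [85, 92, 159], [86, 91, 161], [86, 93, 165], [98, 104, 171], [171, 173, 195]], [[107, 113, 166], [82, 90, 159], [85, 92, 160], [86, 93, 162], [87, 93, 168], [85, 92, 169], [108, 111, 168]], [[91, 96, 161], [84, 92, 159], [85, 93, 166], [84, 90, 163], [84, 91, 169], [85, 90, 170], [96, 101, 170]], [[86, 92, 166], [93, 100, 211], [105, 112, 242], [106, 112, 241], [101, 108, 229], [89, 94, 184], [93, 99, 169]], [[97, 104, 223], [106, 113, 248], [110, 117, 253], [112, 119, 255], [117, 124, 255], [115, 123, 248], [94, 98, 175]], [[102, 110, 243], [104, 112, 248], [107, 114, 250], [109, 117, 253], [113, 121, 255], [118, 125, 255], [104, 111, 218]], [[100, 108, 243], [101, 108, 245], [104, 112, 247], [107, 115, 250], [107, 116, 251], [109, 116, 253], [142, 145, 236]], [[101, 108, 239], [100, 107, 244], [102, 109, 245], [103, 111, 247], [105, 112, 248], [106, 112, 249], [155, 161, 227]]]
wrist2 [299 213  14  13 146] [305.3 218.9]
wrist4 [305 209  10  10  57] [309.1 213.7]
side4 [286 207   7  16  53] [288.9 214. ]
scoop [0.5487 0.0468] [-0.3 -0.1  0.5 -0.2  1.1  0.1]
scene 0.67 [162.9 273.9] 1798 [ 0.5172 -0.2841  0.005 ]
side 0.83 [341.1 397.5] 3287 [ 0.5142 -0.2859  0.005 ]
wrist 0.72 [ 41.7 203.6] 5305 [ 0.5128 -0.2841  0.005 ]
```

```bash
python3 - <<'E'
from h import *
import pickle
for n,u,v in(("wrist2",306,218.7),("wrist4",309.8,213.6)):
    s=pickle.load(open(n+".pkl","rb"));print(n,atz(s,u,v,.086).round(4))
    im=cv2.resize(s["frame"][140:280,240:380],None,fx=4,fy=4,interpolation=cv2.INTER_CUBIC);cv2.imwrite(f"pics/z{n}.png",im)
    t=np.linspace(0,2*np.pi,60)
s=pickle.load(open("side4.pkl","rb"));print(proj(s,[[.5487,.0468,.072],[.5442,.0474,.072],[.5442,.0474,.086],[.5442,.0474,.054]]).round(1))
E
```

```text
wrist2 [0.5453 0.0482 0.086 ]
wrist4 [0.5454 0.0475 0.086 ]
[[290.7 213.5]
 [288.2 213.9]
 [287.9 208.3]
 [288.5 220.9]]
```

View pics/zwrist2.png

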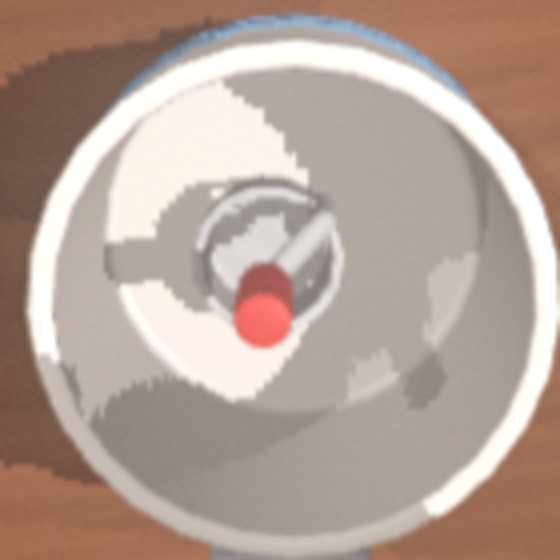

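The scoop's grip is at (0.545, 0.048), and both wrist views and the side view agree. The neck sits off to one side below the grip. I go down with the fingers partly closed.

Request:
send_rows:
  travel:
    - [3,-2,-25]
    - [6,-4,-55]
    - [7.7,-5.3,-85]
    - [7.7,-5.3,-115]
    - [7.7,-5.3,-145]
    - [7.7,-5.3,-165]
    - [7.7,-5.3,-180]
    - [7.7,-5.3,-180]
  turn: [0,0,0,0,0,0,0,0]
  claw: [32,32,32,32,32,32,32,32]

```text
time_s: 7.05
ee_pos: [0.5472, 0.0468, 0.1051]
ee_rot: [0.687, 1.569, 2.136]
force: [-0.6, 0.5, -0.9]
gripper_width: 0.0323
```

```bash
python3 look.py 5 side wrist
```

```text
7.05 tcp [0.5472 0.0468 0.1051] F [-0.6  0.5 -0.9] w 0.0323 jaw [0.122 0.993 0.001] app [-0.001  0.001 -1.   ] q [ 0.07  0.59 -0.36  1.89  0.3   0.71  0.98]
```

View pics/wrist5.png

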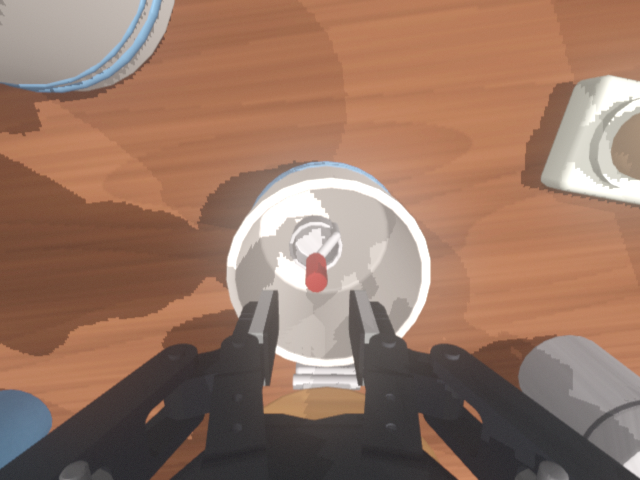

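View pics/side5.png

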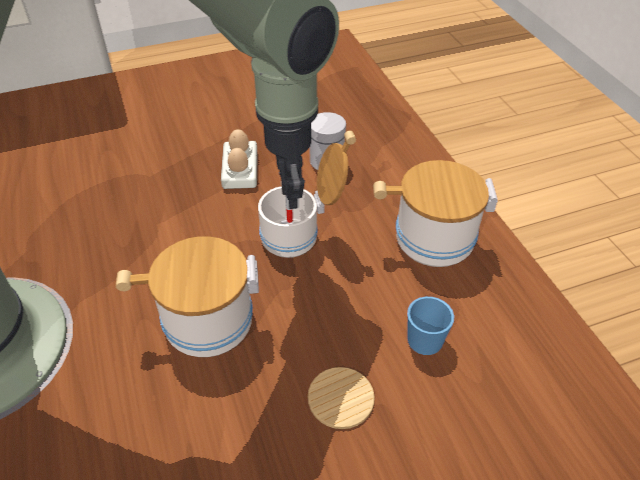

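```bash
python3 - <<'E'
from h import *
import pickle
s=pickle.load(open("wrist5.pkl","rb"));print(atz(s,316.5,280.5,.086).round(4))
E
```

```text
[0.5451 0.048  0.086 ]
```

The closer view puts the grip's top (316,281) at the same place, (0.545, 0.048). I correct by −2 and +1 mm, then lower and close.

Request:
send_rows:
  travel:
    - [-2,1,-5]
    - [-2,1,-15]
    - [-2,1,-27]
    - [-2,1,-39]
    - [-2,1,-48]
    - [-2,1,-48]
    - [-2,1,-48]
    - [-2,1,-48]
    - [-2,1,-48]
    - [-2,1,-48]
    - [-2,1,-48]
    - [-2,1,-48]
  turn: [0,0,0,0,0,0,0,0,0,0,0,0]
  claw: [32,32,32,32,32,32,26,20,14,5,5,5]
  squeeze: 35

```text
time_s: 8.15
ee_pos: [0.547, 0.0481, 0.0606]
ee_rot: [-1.048, 1.567, 0.401]
force: [-0.2, 0.6, 5.5]
gripper_width: 0.0109
```

```bash
python3 look.py 6 side wrist
```

```text
8.15 tcp [0.547  0.0481 0.0606] F [-0.2  0.6  5.5] w 0.0109 jaw [0.122 0.993 0.002] app [ 0.004  0.002 -1.   ] q [ 0.04  0.66 -0.32  1.92  0.34  0.61  0.94]
```

View pics/wrist6.png

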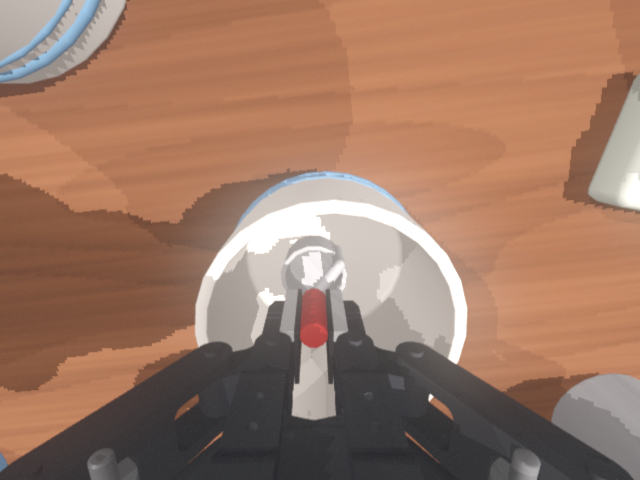

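The red grip is held between the pads at wrist (315,320), with the opening at 11 mm. I lift straight up, slowly at first.

Request:
send_rows:
  travel:
    - [0,0,3]
    - [0,0,8]
    - [0,0,16]
    - [0,0,28]
    - [0,0,42]
    - [0,0,58]
    - [0,0,76]
    - [0,0,95]
    - [0,0,115]
    - [0,0,133]
    - [0,0,145]
    - [0,0,150]
  turn: [0,0,0,0,0,0,0,0,0,0,0,0]
  claw: [5,5,5,5,5,5,5,5,5,5,5,5]

```text
time_s: 9.25
ee_pos: [0.5476, 0.0483, 0.2134]
ee_rot: [-1.184, 1.564, 0.265]
force: [0.5, -0.1, -1.1]
gripper_width: 0.0106
```

```bash
python3 look.py 7 side wrist
```

```text
9.25 tcp [0.5476 0.0483 0.2134] F [ 0.5 -0.1 -1.1] w 0.0106 jaw [0.122 0.993 0.003] app [ 0.007  0.002 -1.   ] q [ 0.11  0.44 -0.41  1.81  0.22  0.92  1.05]
```

View pics/side7.png

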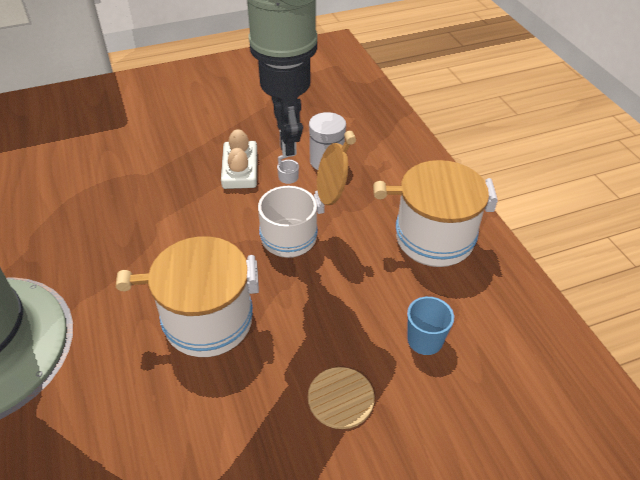

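View pics/wrist7.png

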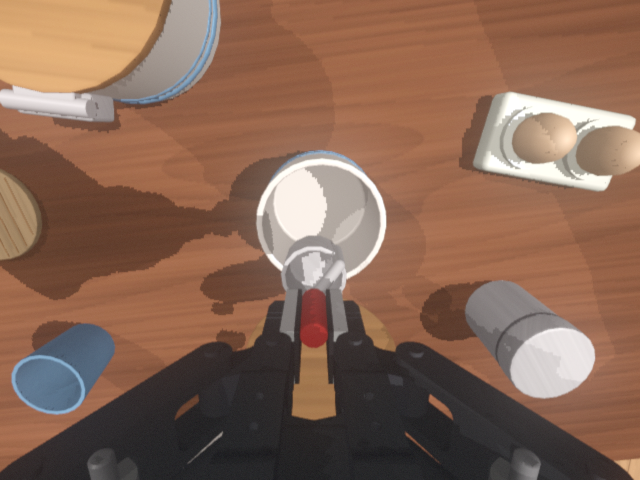

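The scoop hangs upright, at the same place in the wrist picture (315,320) as before the lift, so it has not slipped. I carry it toward the coaster.

Request:
send_rows:
  travel:
    - [0,-4,0]
    - [-1,-12,0]
    - [-2,-25,0]
    - [-4,-42,0]
    - [-6,-62,0]
    - [-8,-84,0]
    - [-10,-107,0]
    - [-12,-130,0]
    - [-14,-150,0]
    - [-16,-166,0]
    - [-17,-176,0]
    - [-17,-180,0]
  turn: [0,0,0,0,0,0,0,0,0,0,0,0]
  claw: [5,5,5,5,5,5,5,5,5,5,5,5]

```text
time_s: 10.35
ee_pos: [0.5295, -0.1343, 0.2114]
ee_rot: [-1.181, 1.566, 0.265]
force: [0.3, 0.4, -0.8]
gripper_width: 0.0108
```

Request:
send_rows:
  travel:
    - [0,-4,0]
    - [-1,-12,0]
    - [-2,-25,0]
    - [-4,-42,-3]
    - [-6,-62,-8]
    - [-8,-84,-14]
    - [-10,-106,-22]
    - [-12,-126,-32]
    - [-13,-140,-42]
    - [-14,-149,-52]
    - [-14,-153,-60]
    - [-14,-153,-64]
  turn: [0,0,0,0,0,0,0,0,0,0,0,0]
  claw: [5,5,5,5,5,5,5,5,5,5,5,5]

```text
time_s: 11.35
ee_pos: [0.5151, -0.2874, 0.1459]
ee_rot: [-0.916, 1.567, 0.53]
force: [-1.5, -0.9, -0.2]
gripper_width: 0.0112
```

```bash
python3 look.py 8 side wrist scene; python3 - <<'E'
from workcell import viewer
from h import *
for a in("scene","side","wrist"):
    s=viewer.snapshot(a)
    for x in viewer.silhouettes(s,"coaster_top"):
        c=cen(x["region"]);print(a,round(x["p"],2),np.round(c,1),x["bbox"],x["region"].sum(),atz(s,*c,.005).round(4))
    for x in viewer.silhouettes(s,"scoop")[:2]: print(" scoop",round(x["p"],2),x["bbox"])
E
```

```text
11.35 tcp [ 0.5151 -0.2874  0.1459] F [-1.5 -0.9 -0.2] w 0.0112 jaw [0.125 0.992 0.003] app [ 0.004  0.002 -1.   ] q [ 0.63  0.58 -0.32  1.76  0.23  0.83  1.66]
scene 0.74 [162.8 273.7] [138.1, 254.2, 194.3, 296.3] 1766 [ 0.5168 -0.2842  0.005 ]
 scoop 0.81 [135.9, 219.8, 158.9, 250.1]
side 0.72 [341.2 398.5] [309.4, 368.4, 377.8, 430.6] 3146 [ 0.5137 -0.2876  0.005 ]
 scoop 0.85 [334.3, 343.9, 356.2, 374.7]
 scoop 0.72 [279.2, 235.2, 345.1, 350.6]
```

View pics/side8.png

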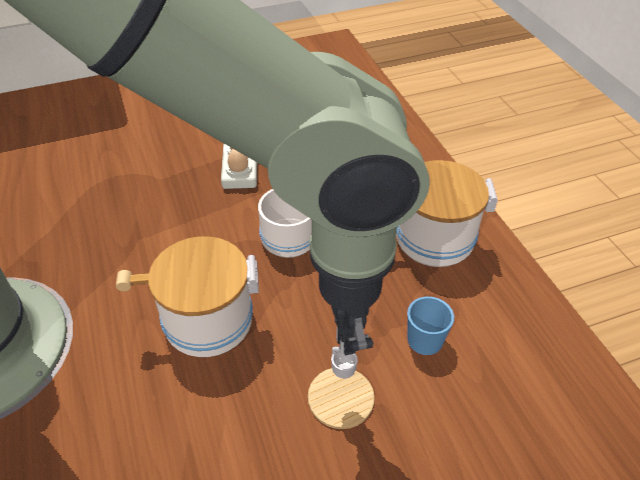

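View pics/wrist8.png

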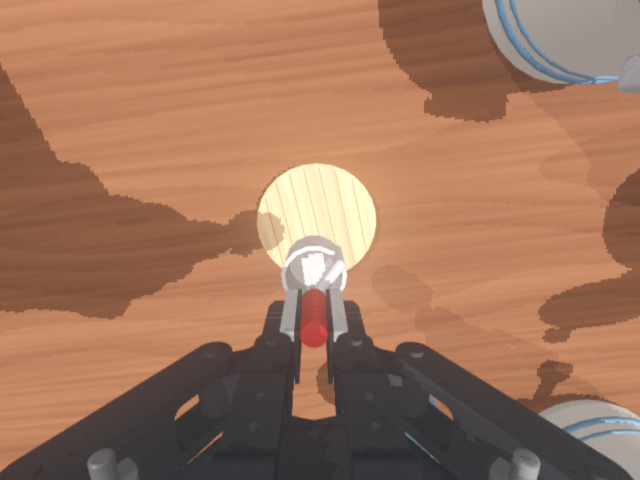

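View pics/scene8.png

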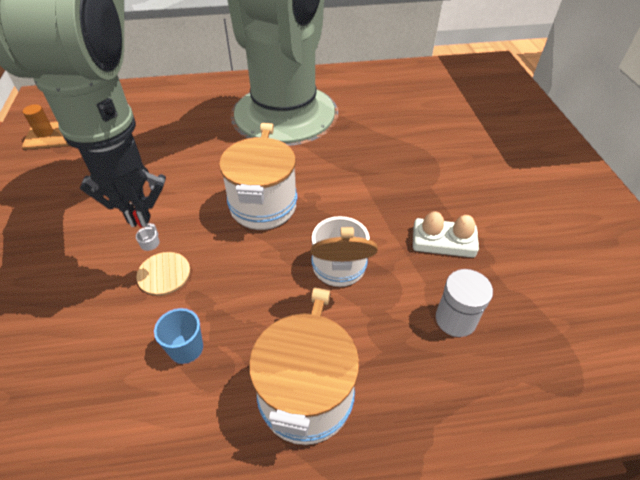

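The coaster centre is at wrist (317,220). The scoop is above it and upright, and the lid is still open in the scene view.

```bash
python3 - <<'E'
from h import *
import pickle
s=pickle.load(open("wrist8.pkl","rb"));print(atz(s,317,220,.007).round(4))
E
```

```text
[ 0.5116 -0.2836  0.007 ]
```

Request:
send_rows:
  travel:
    - [1,1,-5]
    - [1,2,-15]
    - [2,2,-28]
    - [2,2,-42]
    - [2,2,-55]
    - [2,2,-65]
    - [2,2,-72]
    - [2,2,-76]
    - [2,2,-78]
    - [2,2,-78]
  turn: [0,0,0,0,0,0,0,0,0,0]
  claw: [5,5,5,5,5,5,5,5,5,5]

```text
time_s: 12.78
ee_pos: [0.5176, -0.2852, 0.0694]
ee_rot: [-1.194, 1.566, 0.252]
force: [-0.1, -0.5, -0.9]
gripper_width: 0.0108
```

```bash
python3 look.py 9 side wrist scene; python3 - <<'E'
import cv2,numpy as np
a=cv2.imread("pics/side9.png")[300:450,260:440];b=cv2.imread("pics/scene9.png")[200:320,90:240]
cv2.imwrite("pics/z9.png",np.hstack([cv2.resize(a,(400,334)),cv2.resize(b,(400,334))]))
E
```

```text
12.78 tcp [ 0.5176 -0.2852  0.0694] F [-0.1 -0.5 -0.9] w 0.0108 jaw [0.124 0.992 0.002] app [ 0.005  0.001 -1.   ] q [ 0.6   0.69 -0.28  1.8   0.28  0.68  1.61]
```

View pics/z9.png

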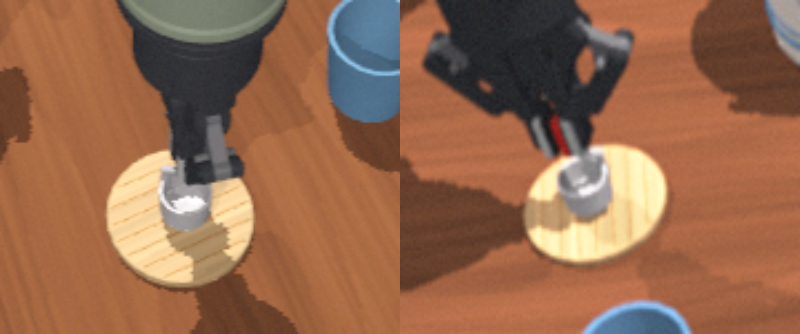

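View pics/wrist9.png

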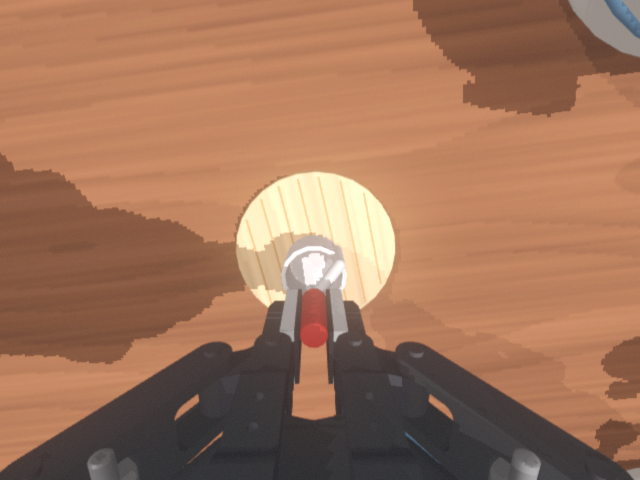

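Request:
send_rows:
  travel:
    - [-1,0,-2]
    - [-2,0,-4]
    - [-2,0,-5]
    - [-2,0,-6]
    - [-2,0,-6]
    - [-2,0,-6]
  turn: [0,0,0,0,0,0]
  claw: [5,5,5,5,5,5]

```text
time_s: 13.43
ee_pos: [0.5159, -0.2853, 0.064]
ee_rot: [-1.291, 1.565, 0.155]
force: [-0.2, -0.3, 0.2]
gripper_width: 0.0108
```

Request:
send_rows:
  travel:
    - [0,0,-1]
    - [0,0,-1.5]
    - [0,0,-2]
    - [0,0,-2]
  turn: [0,0,0,0]
  claw: [5,5,5,5]

```text
time_s: 13.77
ee_pos: [0.5163, -0.2854, 0.0626]
ee_rot: [-1.37, 1.564, 0.077]
force: [-2.1, 1.6, 8.9]
gripper_width: 0.0108
```

Contact shows as 9 N upward with the foot at coaster height. I release gently, then rise.

Request:
send_rows:
  travel:
    - [0,0,0]
    - [0,0,0]
    - [0,0,0]
    - [0,0,0]
    - [0,0,0]
    - [0,0,0]
  turn: [0,0,0,0,0,0]
  claw: [11,13,16,22,30,34]
  squeeze: 20

```text
time_s: 14.27
ee_pos: [0.5162, -0.2854, 0.0625]
ee_rot: [-1.353, 1.564, 0.094]
force: [-0.4, -0.7, 0.2]
gripper_width: 0.0342
```

```bash
python3 look.py 10 wrist
```

```text
14.27 tcp [ 0.5162 -0.2854  0.0625] F [-0.4 -0.7  0.2] w 0.0342 jaw [0.124 0.992 0.001] app [ 0.006  0.001 -1.   ] q [ 0.6   0.7  -0.28  1.81  0.28  0.67  1.61]
```

View pics/wrist10.png

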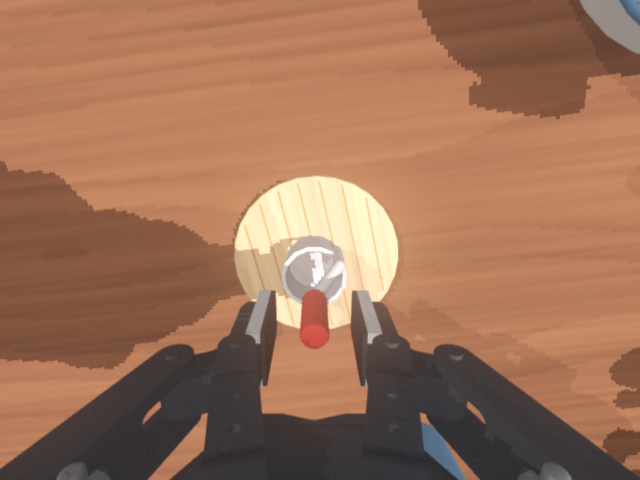

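The fingers stand clear of the grip on both sides at wrist (262,320) and (365,320), and the scoop is upright. I retreat upwards.

Request:
send_rows:
  travel:
    - [0,0,8]
    - [0,0,22]
    - [0,0,42]
    - [0,0,65]
    - [0,0,90]
    - [0,0,115]
    - [0,0,135]
    - [-10,0,145]
    - [-20,0,150]
    - [-20,0,150]
  turn: [0,0,0,0,0,0,0,0,0,0]
  claw: [34,34,34,34,34,34,34,34,34,34]

```text
time_s: 15.15
ee_pos: [0.494, -0.286, 0.2131]
ee_rot: [-1.504, 1.565, -0.059]
force: [0.2, -0.3, -0.7]
gripper_width: 0.034
```

```bash
python3 look.py 11 wrist side scene; python3 - <<'E'
import cv2,numpy as np,pickle
from h import *
a=cv2.imread("pics/side11.png")[300:450,260:440];b=cv2.imread("pics/scene11.png")[190:310,90:390]
cv2.imwrite("pics/z11.png",np.hstack([cv2.resize(a,(300,250)),cv2.resize(b,(500,250))]))
E
```

```text
15.15 tcp [ 0.494  -0.286   0.2131] F [ 0.2 -0.3 -0.7] w 0.034 jaw [0.126 0.992 0.   ] app [ 0.006 -0.    -1.   ] q [ 0.67  0.47 -0.34  1.76  0.19  0.94  1.7 ]
```

View pics/z11.png

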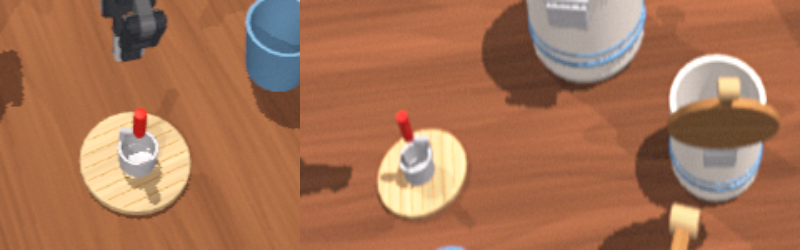

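View pics/wrist11.png

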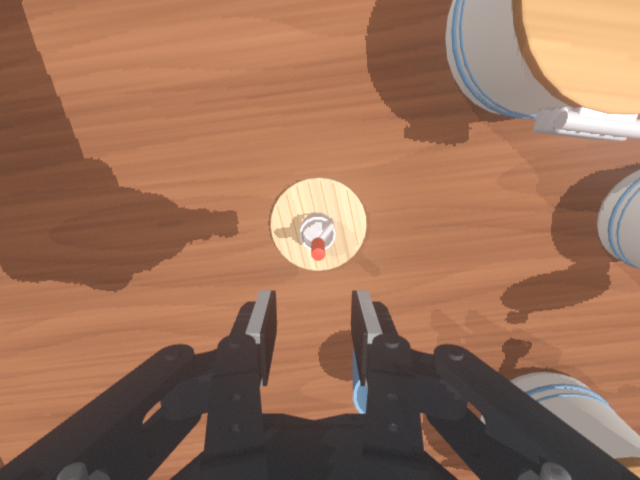

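View pics/scene11.png

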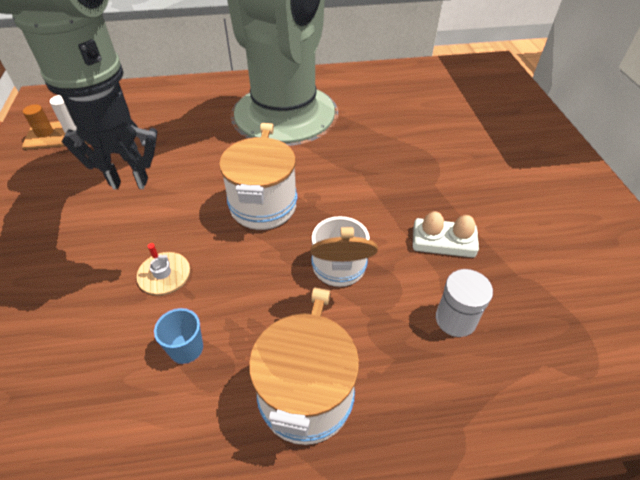

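The scoop stands upright near the middle of the coaster at scene (160,265) and wrist (318,240). The lid is still open, and the cup, tin and eggs are where they were. A quick number check, then I hand in.

```bash
python3 - <<'E'
from workcell import ticket
from h import *
import pickle
s=pickle.load(open("wrist11.pkl","rb"));print("coaster",atz(s,319,224.5,.008).round(4),"grip top",atz(s,318,254,.088).round(4))
print(ticket.hand_in())
E
```

```text
coaster [ 0.5132 -0.2836  0.008 ] grip top [ 0.5156 -0.2859  0.088 ]
the job is handed in; nothing more can be done
None
```

I opened the lid of the smallest (middle) pot by its knob, swung it to about 1.85 rad and let go. It fell back to its stop and stayed open. I then lifted the scoop out of the pot, set it upright on the coaster, released it and backed the arm away. The job was handed in at about 15 s.

- **Scoop on coaster:** in the last picture the grip's top measures about 3 mm from the coaster's centre, with the limit at 34 mm. The scoop looks upright in all three views, but I did not measure its tilt.
- **Lid and arm:** the lid still stood open in the last scene view. The fingers were off everything, with the tip 0.21 m above the surface and the force reading close to zero.
- **Other things:** the egg holder, tea tin and tea cup looked unmoved by eye in the scene view. I did not measure their positions again.
- **Disagreements:** a first colour fit for the scoop was about 3 mm off because it left out the dark side of the grip, so I replaced it with readings of the grip's top that agreed. The three cameras placed the coaster's centre within about 4 mm of each other.

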